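Hold the sight cell in the lamp's light

TASK

First push the shutter lever of the little light bench over, away from the robot's side, so that the shutter is fully open and the lamp shines towards the grey screen. Then take the glass cell out of its wooden stand by its two frosted sides only, never touching the clear windows with the fingers, and hold it upright and still in the light path between lamp and screen, clear of the bench, with the windows square to the light and the beam going through the lower middle of the windows. Finish while holding it there, and leave the can, jar, vial and wrench alone.

Things in the scene. Friction and masses are not known exactly. Their poses are not given: they have to be found in the camera images.
- light_bench: Fixed light bench; base plate 110 mm (x) by 340 mm (y = -120 to 220), 12 thick. Origin on the table under the middle of the gap; x away from the robot, y from screen to lamp. Black lamp, axis 85 mm high along y, y = 100 to 215, top 114 high; shutter post beside the lens, 137 high. Grey screen at y = -100, 90 wide, 140 high, white 30 mm port. Gap free from y = -97 to 80.
- light_mid (a point): Point on the light axis midway between screen and lamp lens: 85 mm above the bench's origin, axes as the bench. The light is a beam 12 mm across running through it along the bench's y.
- shutter (a joint): Shutter angle, rad: 0 shut (42 mm disc hangs before the lens), 1.1 open at its stop; starts 0 to 0.25, stays where left, 1 to 2 N at the knob moves it. Hinge axis along bench y at x 0, y 89, 128 mm high. Lever 8 mm thick stands 60 mm up from the hinge to an 18 mm black ball; at 0 it leans 0.55 rad from upright to bench -x, at 1.1 as far to +x; the disc swings to -x.
- shutter_knob (a point): Centre of the ball knob on the shutter lever.
- stand: Fixed low wooden block, 90 x 75 mm (its x, y), 20 mm high, origin at the centre of its underside. The cell stands in its rectangular pocket, 39 x 27 mm and 12 mm deep, in the middle of the top.
- cell: Glass cell with black stopper, 83 mm high, 36 (x) by 24 mm (y), 60 to 110 g. Origin: centre of underside, z up. Frosted whitish sides face its +x and -x, 36 mm apart, 24 wide, 80 high: grip these. Clear windows face +y and -y, 28 wide, 72 high, 1.5 mm recessed; light passes along its y, either way round. Starts upright in the stand, underside 8 mm above the table, x along the stand's x.
- cell_window (a point): Point on the cell's axis 30 mm above its underside, in the lower middle of the windows: where the light is to pass.
- window_a: The clear window of the cell on its -y side; origin at the pane's centre.
- window_b: The clear window of the cell on its +y side; origin at the pane's centre.
- can: Bystander: white round paint can, 84 mm across, 120 mm high, origin at the centre of its underside.
- jar: Bystander: amber jar, 64 mm across, 90 mm high, origin at the centre of its underside.
- vial: Bystander: small amber bottle, 28 mm across, 60 mm high, origin at the centre of its underside.
- wrench: Bystander: steel wrench lying flat on the table along its own x.

How it is judged:
By the outcome, as a careful person would: the job done as asked, in the order asked, and still so for the second after the job is handed in, while the arm keeps its last pose, push and grip.
It also fails if it takes over 50 s, if anything falls off the work surface, if the arm or the gripper's body presses on something with over 40 N, if the wrist force passes 120 N, or if a joint passes its speed limit or range.

ROBOT

A 6-joint arm with a two-finger parallel gripper is mounted at the origin on the work surface. World frame = base frame: x ahead of the robot, y to its left, z up, the work surface at z = 0. Lengths are in m, angles in rad, forces in N, time in s.
With the tool pointing down it reaches from about 0.325 to 0.775 m from the base axis. Payload 5.5 kg.
Tool frame: the origin (TCP) lies at the very end of the fingers, on their centre line; the grasp point (between the pads) lies 19 mm behind it; z points along the fingers, y is the line along which they close (so a half turn about z gives the same grasp; the last joint's range is limited). The gripper opens to 88 mm and grips with 3 to 60 N. Pads are 20 mm wide; open, the fingers measure 115 mm over their backs; the gripper's body (75 mm by 178 mm) begins 61 mm behind the grasp point.
Start: joints at [-1.261, 0.091, 1.231, -0, 1.82, -0.057], TCP at [0.215, -0.56, 0.223] pointing down, gripper open.
Joint ranges: [-2.87, 2.87], [-0.86, 2.18], [0.17, 2.46], [-1.51, 4.65], [0.06, 2.69], [-2.65, 2.65]. Speed limits (rad/s): [2.57, 2.57, 3.01, 3.14, 3.14, 3.14].

INTERFACE

Orientations are given as a unit quaternion [x, y, z, w].
In Python, from station import get_obs, get_image, hand_in gives the robot as it stands.
- The arm moves only by the tool carry_out, never from a script. Its argument "commands" is a list of rows, each an object with "travel": the shift along the tool's x, y, z in units of 0.25 m (1.0 is 0.25 m), a list of three; "turn": the turn, a rotation vector about the tool's x, y, z in units of 1.5 rad (1.0 is 1.5 rad), a list of three. A call has exactly 10 rows; each row shifts and turns the commanded pose from where the row before left it, along the tool's axes as they then stand; what a row does not reach is not made up. A row lasts 1/10 s, in which the tool goes at most 50 mm and 8.59 degrees, less where a joint would pass 70% of its speed; a pose out of reach is approached as far as the arm can. A call with a number of a shift or a turn outside -1 to 1 is refused whole. A call with a gripper value outside its range is refused whole. "claw" is the gripper command: -1 is fully open, 1 is shut, values between are in proportion, set as the call begins (left out, the last holds). The fingers move at their own pace and stop on an object; the grip force is fixed at half the most. Time passes only in rows, so rows that do not move let the fingers close, or fill a call up. It gives the time, the measured TCP pose, the force, the opening and the grip force at its end, in the units of the state.
- get_obs(): the state, without advancing time (a new reading comes with each control period).
- get_image(name): name is "scene" or "side" or "wrist"; returns a dict with "image" (400x640x3 uint8, red, green, blue), "depth" (400x640 float32, m along the optical axis (not along the pixel's ray), 0 where there is no reading), "fovy" (degrees; the focal length in pixels is half the picture's height over the tangent of half this angle, whatever the lens; pixels are square), "cx", "cy" (the principal point, pixels), "R" (3x3) and "t" (3): a world point X has camera coordinates R X + t; the wrist camera has in their place "mount" (4x4, takes a point from camera to tool coordinates, whose origin is the TCP and whose axes are the flange's). Camera axes: x right, y down, z forward; pixel columns grow to the right and rows downward; lengths in m; the calibration is good to about 2 mm. A picture is of the moment at which its call begins: read the wrist's pose just before it.
- hand_in(): hands the job in; it is judged then, once.
The state is a dict: "t": time; "joint_positions": joint angles; "joint_velocities": joint speeds; "tau": joint torques, N m; "ee_pos": TCP position; "orientation": TCP orientation; "ft_force": force on the tool from outside, world axes, zero at the start; "wrist_torque": the same for the moment, N m; "gripper_width": finger opening in m; "finger_force": force on a finger pad.
Only numpy, scipy, OpenCV 4.12 (cv2) and the standard library are available. Lean on these libraries where they do the work, as an engineer would, in place of code of your own. Each camera call takes 0.05 s, during which the arm holds its last target. There are 200 camera calls.

## Working session

There is one attempt and no reset: what is moved stays moved. The work goes in short steps, Python scripts to look and compute and a tool call to move; the robot and the scene stay as the last step left them, time stands still between calls to the robot, and variables do not carry over. Pictures are saved under pics/ and viewed, at most 10 in all, crops included, and the job is handed in when it is done.

Besides the shell and the picture viewer there is one more tool, called after "Call:" by a JSON object that holds its "method" and its "body", one argument or row to a line. carry_out: Moves the arm, as the interface text tells. Shifts and turns lie within -1 to 1; 1 stands for 0.25 m of shift or 1.5 rad of turn. Its arguments: {"type":"object","properties":{"commands":{"type":"array"},"claw":{"type":"number"}},"required":["commands"]}

```bash
mkdir -p pics
cat > h.py <<'E'
import numpy as np, cv2
from station import get_obs, get_image
from scipy.spatial.transform import Rotation as Rn
def grab(n):
    o=get_obs(); g=get_image(n)
    f=200/np.tan(np.radians(g['fovy'])/2)
    if 'mount' in g:
        T=np.eye(4);T[:3,:3]=Rn.from_quat(o['orientation']).as_matrix();T[:3,3]=o['ee_pos'];M=T@np.array(g['mount'])
        Rc,tc=M[:3,:3],M[:3,3]
    else:
        R=np.array(g['R']);Rc=R.T;tc=-R.T@np.array(g['t'])
    d=dict(img=g['image'],depth=g['depth'],f=f,cx=g['cx'],cy=g['cy'],Rc=Rc,tc=tc)
    np.savez(f'{n}.npz',**d); return d
def load(n): return dict(np.load(f'{n}.npz'))
def world(d,u,v,z=None):
    r=np.array([(u-d['cx'])/d['f'],(v-d['cy'])/d['f'],1.])
    if z is None:
        D=d['depth'][int(round(v)),int(round(u))]; return d['Rc']@(r*D)+d['tc']
    w=d['Rc']@r; return d['tc']+w*(z-d['tc'][2])/w[2]
def cloud(d):
    v,u=np.mgrid[:400,:640]; r=np.stack([(u-d['cx'])/d['f'],(v-d['cy'])/d['f'],np.ones_like(u)],-1)*d['depth'][...,None]
    return r@d['Rc'].T+d['tc']
def proj(d,X):
    c=(np.array(X)-d['tc'])@d['Rc']; return c[...,:2]/c[...,2:]*d['f']+[d['cx'],d['cy']]
def save(img,n): cv2.imwrite(f'pics/{n}.png',cv2.cvtColor(img,cv2.COLOR_RGB2BGR))
E
python3 - <<'E'
from h import *
for n in ['scene','side']:
    d=grab(n); save(d['img'],n); print(n,d['tc'],d['Rc'][:,2],d['f'],(d['depth']>0).mean())
o=get_obs(); print(o)
E
```

```text
scene [ 0.95143718 -0.51746602  1.03195351] [-0.3432022   0.40239479 -0.84869941] 475.1076746961797 0.99619140625
side [0.23118685 0.3914135  0.79972811] [ 0.38701939 -0.54194821 -0.74599472] 415.9584625400096 0.9960546875
{'t': 0.1, 'joint_positions': array([-1.26071368e+00,  9.18222939e-02,  1.23174485e+00, -3.36037812e-05,
        1.81979717e+00, -5.66934194e-02]), 'joint_velocities': array([ 0.00084713, -0.00076967, -0.00232006,  0.00034093,  0.00149682,
        0.00015178]), 'tau': array([ 1.29554821e-03, -4.47857988e+01, -4.07569027e+01,  6.98653073e-02,
        2.84667715e-02, -1.19483811e-04]), 'ee_pos': array([ 0.21507705, -0.5598497 ,  0.2216084 ]), 'orientation': array([ 9.83231855e-01,  1.82357707e-01, -1.28086636e-04, -8.76671444e-04]), 'ft_force': array([ 0.5022033 , -0.02645223, -0.43319355]), 'wrist_torque': array([ 0.02287329,  0.02914197, -0.01638303]), 'finger_force': 0.0, 'gripper_width': 0.08811271719267011}
```

View pics/scene.png

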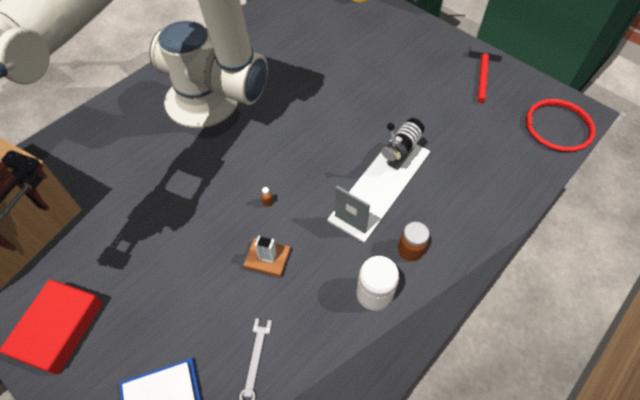

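View pics/side.png

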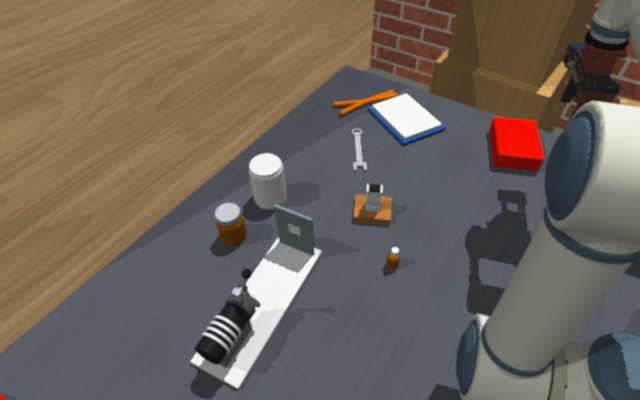

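The scene view shows the bench around (380,185), with its screen at (352,208) and lamp at (408,135). The stand and cell are at (267,255), the vial at (267,197), the jar at (414,240) and the can at (378,282). The knob appears in the side view near (246,273).

Run:
```python
from h import *
for n,box in [('scene',(320,430,110,245)),('side',(185,330,240,390))]:
    d=load(n); C=cloud(d); im=d['img'].astype(int)
    m=(im.min(-1)>150)&(np.abs(C[...,2]-.012)<.012); k=np.zeros_like(m); k[box[2]:box[3],box[0]:box[1]]=1; m&=k
    P=C[m][:,:2]; r=cv2.minAreaRect((P*1000).astype(np.float32)); print(n,'plate',r, cv2.boxPoints(r).round().tolist(), m.sum(), np.median(C[m][:,2]))
    m=(im[...,0]-im[...,2]>50)&(np.abs(C[...,2]-.02)<.006)&(np.hypot(C[...,0]-world(d,*((267,262) if n=='scene' else (372,212)))[0],C[...,1]-world(d,*((267,262) if n=='scene' else (372,212)))[1])<.08)
    r=cv2.minAreaRect((C[m][:,:2]*1000).astype(np.float32)); print('stand',r,cv2.boxPoints(r).round().tolist(),m.sum())
    for nm,p in dict(can=(378,265),jar=(416,230),vial=(266,190)).items() if n=='scene' else dict(can=(266,163),jar=(229,213),vial=(395,250)).items(): print(nm,world(d,*p).round(3))
s=load('scene');t=load('side')
a=cv2.resize(s['img'][105:180,345:445],None,fx=4,fy=4,interpolation=2);b=cv2.resize(t['img'][255:330,195:295],None,fx=4,fy=4,interpolation=2)
c=cv2.resize(s['img'][225:285,235:310],None,fx=5,fy=5,interpolation=2)[:300];e=cv2.resize(t['img'][175:235,340:415],None,fx=5,fy=5,interpolation=2)[:300]
save(np.vstack([np.hstack([a,b]),np.pad(np.hstack([c,e]),((0,0),(0,50),(0,0)))]),'crop')
```

```text
scene plate ((615.8311767578125, 119.31774139404297), (175.27664184570312, 342.22381591796875), 7.557461738586426) [[506.0, 277.0], [551.0, -62.0], [725.0, -39.0], [680.0, 300.0]] 2774 0.01166782682169576
stand ((520.1842041015625, -233.94961547851562), (91.4614486694336, 76.49383544921875), 26.731523513793945) [[462.0, -220.0], [497.0, -289.0], [578.0, -248.0], [544.0, -179.0]] 712
can [ 0.753 -0.121  0.118]
jar [0.757 0.017 0.091]
vial [ 0.406 -0.12   0.056]
side plate ((595.2160034179688, 112.78101348876953), (128.66995239257812, 347.09735107421875), 7.3836894035339355) [[509.0, 277.0], [554.0, -68.0], [681.0, -51.0], [637.0, 293.0]] 3979 0.011984057656462266
stand ((518.712646484375, -233.37327575683594), (89.65753173828125, 80.50253295898438), 26.95778465270996) [[461.0, -218.0], [497.0, -290.0], [577.0, -249.0], [540.0, -177.0]] 619
can [ 0.763 -0.136  0.119]
jar [0.75  0.016 0.092]
vial [ 0.402 -0.121  0.06 ]
```

View pics/crop.png

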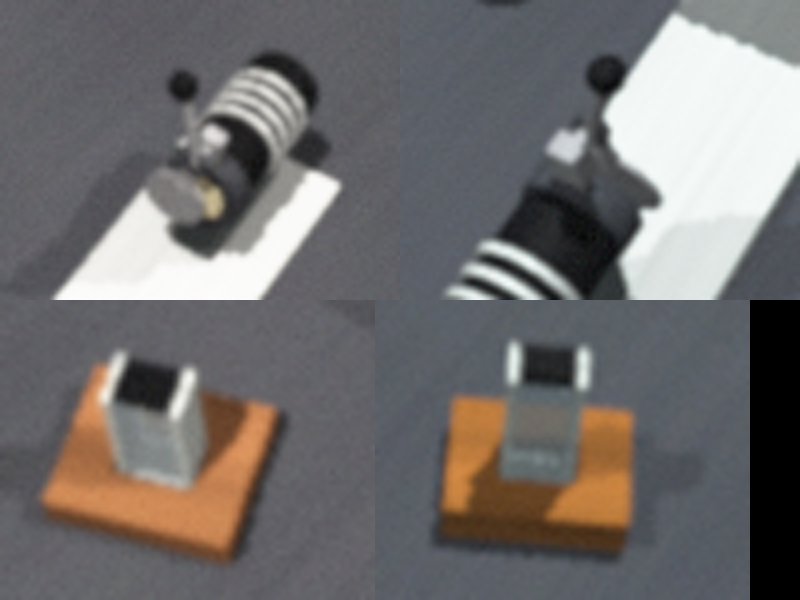

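```bash
cat >> h.py <<'E'
TH=np.radians(7.5);BX=np.array([np.cos(TH),np.sin(TH),0]);BY=np.array([-np.sin(TH),np.cos(TH),0]);BO=np.array([.591,.0635,0])
def bench(X): X=np.array(X)-BO; return np.array([X@BX,X@BY,X[2]])
def fromb(x,y,z): return BO+x*BX+y*BY+[0,0,z]
def tri(ds,ps):
    A=np.zeros((3,3));b=np.zeros(3)
    for d,(u,v) in zip(ds,ps):
        w=d['Rc']@np.array([(u-d['cx'])/d['f'],(v-d['cy'])/d['f'],1.]);w/=np.linalg.norm(w);P=np.eye(3)-np.outer(w,w);A+=P;b+=P@d['tc']
    return np.linalg.solve(A,b)
def togo(X,yaw=None):  # tool-frame shift in mm, and turn about tool z in deg
    o=get_obs();R=Rn.from_quat(o['orientation']).as_matrix()
    a=np.degrees(np.arctan2(R[1,0],R[0,0]))
    print('tcp',o['ee_pos'].round(4),'yaw',a.round(2),'tilt',np.degrees(np.arccos(-R[2,2])).round(2),'go',((np.array(X)-o['ee_pos'])@R*1000).round(1),'turn',None if yaw is None else round(a-yaw,2))
E
python3 - <<'E'
from h import *
s=load('scene');t=load('side')
k=tri([s,t],[(390.75,126),(246.3,273.8)]);print('knob',k,bench(k), 'lean',np.arctan2(bench(k)[0],bench(k)[2]-.128))
c=tri([s,t],[(265,242),(375.2,188)]);print('celltop',c)
for d,p in [(s,(265,242)),(t,(375.2,188))]: print(world(d,*p,z=.091))
for d,p in [(s,[(257.5,240.2),(272.2,243.5)]),(t,[(368,188),(382.2,188.4)])]:
    e=world(d,*p[1],z=.091)-world(d,*p[0],z=.091);print('cell yaw',np.degrees(np.arctan2(e[1],e[0])),np.linalg.norm(e))
togo(fromb(-.085,.089,.30),97.5)
E
```

```text
knob [0.56407911 0.15158234 0.18399227] [-0.01519353  0.09084267  0.18399227] lean -0.26497013812461684
celltop [ 0.51944676 -0.23405643  0.08597939]
[ 0.5242359 -0.2340875  0.091    ]
[ 0.51538099 -0.23175408  0.091     ]
cell yaw 28.028939477719412 0.03427448563483352
cell yaw -148.91218892665913 0.033150410696085784
tcp [ 0.2151 -0.5598  0.2216] yaw 21.01 tilt 0.1 go [ 512.6 -553.6  -77.4] turn -76.49
```

Call:
{"method": "carry_out", "body": {
  "commands": [
    {"travel":[0,0,-0.05],"turn":[0,0,-0.09]},
    {"travel":[0,0,-0.05],"turn":[0,0,-0.09]},
    {"travel":[0,0,-0.05],"turn":[0,0,-0.09]},
    {"travel":[0,0,-0.05],"turn":[0,0,-0.09]},
    {"travel":[0,0,-0.05],"turn":[0,0,-0.09]},
    {"travel":[0,0,-0.05],"turn":[0,0,-0.09]},
    {"travel":[0,0,0],"turn":[0,0,-0.09]},
    {"travel":[0,0,0],"turn":[0,0,-0.09]},
    {"travel":[0,0,0],"turn":[0,0,-0.09]},
    {"travel":[0,0,0],"turn":[0,0,-0.08]}
  ],
  "claw": 1
}}

```text
t: 1.1
ee_pos: [0.2152, -0.56, 0.297]
orientation: [0.657, 0.754, 0.0, -0.0]
ft_force: [-0.4, 0.5, -0.1]
gripper_width: 0.011
finger_force: 0.0
```

Call:
{"method": "carry_out", "body": {
  "commands": [
    {"travel":[0.14,0.08,0],"turn":[0,0,0]},
    {"travel":[0.14,0.08,0],"turn":[0,0,0]},
    {"travel":[0.14,0.08,0],"turn":[0,0,0]},
    {"travel":[0.14,0.08,0],"turn":[0,0,0]},
    {"travel":[0.14,0.08,0],"turn":[0,0,0]},
    {"travel":[0.14,0.08,0],"turn":[0,0,0]},
    {"travel":[0.14,0.08,0],"turn":[0,0,0]},
    {"travel":[0.14,0.08,0],"turn":[0,0,0]},
    {"travel":[0.14,0.08,0],"turn":[0,0,0]},
    {"travel":[0.14,0.08,0],"turn":[0,0,0]}
  ]
}}

```text
t: 2.1
ee_pos: [0.3679, -0.1854, 0.2973]
orientation: [0.659, 0.752, -0.0, -0.0]
ft_force: [0.4, 0.1, -1.3]
gripper_width: 0.0005
finger_force: 0.0
```

Call:
{"method": "carry_out", "body": {
  "commands": [
    {"travel":[0.14,0.08,0],"turn":[0,0,0]},
    {"travel":[0.14,0.08,0],"turn":[0,0,0]},
    {"travel":[0.14,0.08,0],"turn":[0,0,0]},
    {"travel":[0.14,0.08,0],"turn":[0,0,0]},
    {"travel":[0.14,0.06,0],"turn":[0,0,0]},
    {"travel":[0.14,0.05,0],"turn":[0,0,0]},
    {"travel":[0.14,0.04,0],"turn":[0,0,0]},
    {"travel":[0.14,0.04,0],"turn":[0,0,0]},
    {"travel":[0,0,0],"turn":[0,0,0]},
    {"travel":[0,0,0],"turn":[0,0,0]}
  ]
}}

```text
t: 3.1
ee_pos: [0.4574, 0.1076, 0.2971]
orientation: [0.659, 0.752, -0.001, -0.0]
ft_force: [0.5, -1.3, 0.2]
gripper_width: 0.0004
finger_force: 0.0
```

Run:
```python
from h import *
togo(fromb(-.075,.089,.166),97.5)
d=grab('wrist'); save(d['img'],'w1'); print(d['tc'])
```

```text
tcp [0.4574 0.1076 0.2971] yaw 97.61 tilt 0.08 go [ 27.8  51.9 131. ] turn 0.11
[0.44853981 0.18091297 0.45914318]
```

View pics/w1.png

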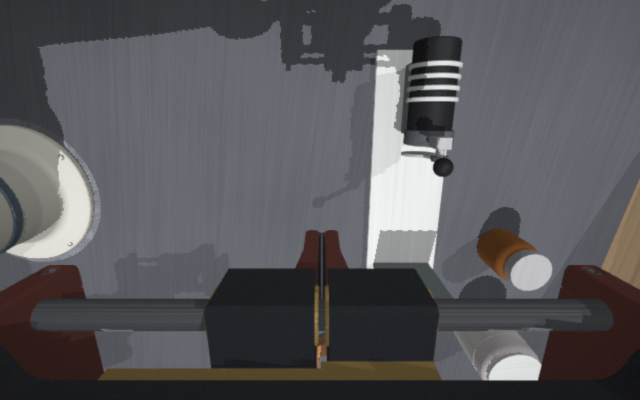

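The wrist view shows the knob at (443,167), the lamp above it, and the plate's left edge running from (376,50) to (368,262).

Run:
```python
from h import *
s=load('scene');t=load('side');w=load('wrist')
k=tri([s,t,w],[(390.75,126),(246.3,273.8),(443,167)]);print('knob',bench(k),[proj(d,k).round(1) for d in (s,t,w)])
print(bench(world(w,443,167,z=.186)))
for x in (-.055,.055):
  for y in (-.12,.22): print(x,y,[proj(d,fromb(x,y,.012)).round(1) for d in (s,t,w)])
print('corner',bench(world(w,376,50,z=.012)),bench(world(w,368,262,z=.012)))
togo(fromb(-.075,.089,.168),97.5)
```

```text
knob [-0.01482914  0.0900436   0.18454212] [array([390.2, 126.2]), array([245.6, 273.2]), array([442.5, 165.9])]
[-0.01480264  0.08924859  0.186     ]
-0.055 -0.12 [array([325.4, 218.2]), array([322.3, 249.8]), array([363.8, 274.5])]
-0.055 0.22 [array([393.7, 132.6]), array([238.7, 387.5]), array([374.2,  49.3])]
0.055 -0.12 [array([362.8, 240.3]), array([281.1, 233.1]), array([430.1, 274.7])]
0.055 0.22 [array([428.4, 150.1]), array([190.8, 360.7]), array([455.7,  49.5])]
corner [-0.0524988   0.21910639  0.012     ] [-0.04911466 -0.09700342  0.012     ]
tcp [0.4574 0.1069 0.2973] yaw 97.52 tilt 0.06 go [ 28.6  51.9 129.3] turn 0.02
```

Call:
{"method": "carry_out", "body": {
  "commands": [
    {"travel":[0.06,0.1,0],"turn":[0,0,0]},
    {"travel":[0.055,0.1,0],"turn":[0,0,0]},
    {"travel":[0,0,0.1],"turn":[0,0,0]},
    {"travel":[0,0,0.1],"turn":[0,0,0]},
    {"travel":[0,0,0.1],"turn":[0,0,0]},
    {"travel":[0,0,0.1],"turn":[0,0,0]},
    {"travel":[0,0,0.08],"turn":[0,0,0]},
    {"travel":[0,0,0.04],"turn":[0,0,0]},
    {"travel":[0,0,0],"turn":[0,0,0]},
    {"travel":[0,0,0],"turn":[0,0,0]}
  ]
}}

```text
t: 4.15
ee_pos: [0.5038, 0.1417, 0.1687]
orientation: [0.66, 0.752, 0.0, 0.0]
ft_force: [-0.1, 0.4, 1.1]
gripper_width: 0.0003
finger_force: 0.0
```

Call:
{"method": "carry_out", "body": {
  "commands": [
    {"travel":[0,0.03,0],"turn":[0,0,0]},
    {"travel":[0,0.03,0],"turn":[0,0,0]},
    {"travel":[0,0.03,0],"turn":[0,0,0]},
    {"travel":[0,0.03,0],"turn":[0,0,0]},
    {"travel":[0,0.03,0],"turn":[0,0,0]},
    {"travel":[0,0.03,0],"turn":[0,0,0]},
    {"travel":[0,0.03,0],"turn":[0,0,0]},
    {"travel":[0,0.03,0],"turn":[0,0,0]},
    {"travel":[0,0.03,0],"turn":[0,0,0]},
    {"travel":[0,0,0],"turn":[0,0,0]}
  ]
}}

```text
t: 5.15
ee_pos: [0.5711, 0.1512, 0.1672]
orientation: [0.659, 0.752, -0.0, 0.0]
ft_force: [0.0, 0.3, -0.0]
gripper_width: 0.0009
finger_force: 0.0
```

Run:
```python
from h import *
togo(fromb(.009,.089,.168),97.5); o=get_obs(); print(bench(o['ee_pos']),o['ft_force'])
```

```text
tcp [0.5711 0.1512 0.1672] yaw 97.49 tilt 0.0 go [-0.5 17.2 -0.8] turn -0.01
[-0.00823952  0.0894958   0.16722244] [ 0.01603545  0.29565435 -0.00762967]
```

Call:
{"method": "carry_out", "body": {
  "commands": [
    {"travel":[0,0.01,0],"turn":[0,0,0]},
    {"travel":[0,0.01,0],"turn":[0,0,0]},
    {"travel":[0,0.01,0],"turn":[0,0,0]},
    {"travel":[0,0.01,0],"turn":[0,0,0]},
    {"travel":[0,0.01,0],"turn":[0,0,0]},
    {"travel":[0,0.01,0],"turn":[0,0,0]},
    {"travel":[0,0.01,0],"turn":[0,0,0]},
    {"travel":[0,0,0],"turn":[0,0,0]},
    {"travel":[0,0,0],"turn":[0,0,0]},
    {"travel":[0,0,0],"turn":[0,0,0]}
  ]
}}

```text
t: 6.15
ee_pos: [0.588, 0.1534, 0.1679]
orientation: [0.659, 0.752, 0.0, 0.0]
ft_force: [-0.5, -0.1, -0.2]
gripper_width: 0.0002
finger_force: 0.0
```

Run:
```python
from h import *
togo(fromb(.009,.089,.168),97.5); o=get_obs(); print(bench(o['ee_pos']),o['ft_force'])
s=grab('scene');t=grab('side')
a=cv2.resize(s['img'][95:195,340:440],None,fx=4,fy=4,interpolation=2);b=cv2.resize(t['img'][245:345,185:285],None,fx=4,fy=4,interpolation=2)
save(np.hstack([a,b]),'push')
```

```text
tcp [0.588  0.1534 0.1679] yaw 97.5 tilt 0.06 go [-0.6  0.3 -0.1] turn 0.0
[0.00873165 0.08955609 0.16794016] [-0.50741791 -0.07927403 -0.16952148]
```

View pics/push.png

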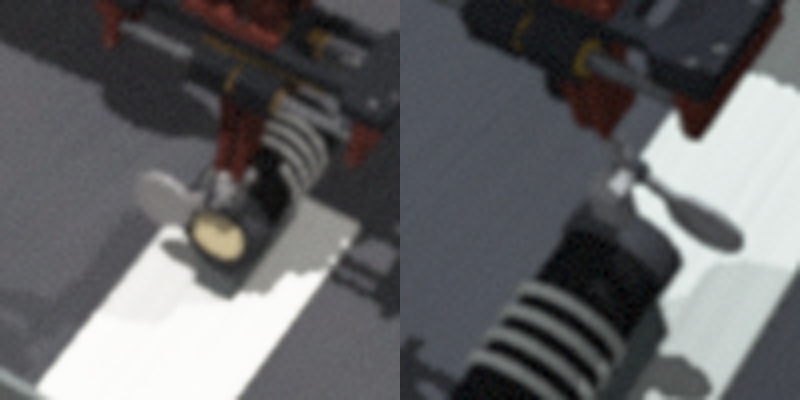

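The lens is uncovered at (218,237) in the left crop and the disc has swung aside to (160,197). There's no force from the stop yet, so I'll push on in 1 mm steps.

Call:
{"method": "carry_out", "body": {
  "commands": [
    {"travel":[0,0.005,0],"turn":[0,0,0]},
    {"travel":[0,0.005,0],"turn":[0,0,0]},
    {"travel":[0,0.005,0],"turn":[0,0,0]},
    {"travel":[0,0,0],"turn":[0,0,0]},
    {"travel":[0,0,0],"turn":[0,0,0]},
    {"travel":[0,0,0],"turn":[0,0,0]},
    {"travel":[0,0,0],"turn":[0,0,0]},
    {"travel":[0,0,0],"turn":[0,0,0]},
    {"travel":[0,0,0],"turn":[0,0,0]},
    {"travel":[0,0,0],"turn":[0,0,0]}
  ]
}}

```text
t: 7.25
ee_pos: [0.5915, 0.1539, 0.1677]
orientation: [0.659, 0.752, 0.0, 0.0]
ft_force: [-0.9, -0.6, -0.8]
gripper_width: 0.0002
finger_force: 0.2
```

Call:
{"method": "carry_out", "body": {
  "commands": [
    {"travel":[0,0.005,0],"turn":[0,0,0]},
    {"travel":[0,0.005,0],"turn":[0,0,0]},
    {"travel":[0,0.005,0],"turn":[0,0,0]},
    {"travel":[0,0,0],"turn":[0,0,0]},
    {"travel":[0,0,0],"turn":[0,0,0]},
    {"travel":[0,0,0],"turn":[0,0,0]},
    {"travel":[0,0,0],"turn":[0,0,0]},
    {"travel":[0,0,0],"turn":[0,0,0]},
    {"travel":[0,0,0],"turn":[0,0,0]},
    {"travel":[0,0,0],"turn":[0,0,0]}
  ]
}}

```text
t: 8.25
ee_pos: [0.594, 0.1543, 0.1674]
orientation: [0.659, 0.752, -0.001, -0.001]
ft_force: [-6.0, -0.0, 0.3]
gripper_width: 0.0004
finger_force: 2.9
```

Call:
{"method": "carry_out", "body": {
  "commands": [
    {"travel":[0,0.006,0],"turn":[0,0,0]},
    {"travel":[0,0.006,0],"turn":[0,0,0]},
    {"travel":[0,0,0],"turn":[0,0,0]},
    {"travel":[0,0,0],"turn":[0,0,0]},
    {"travel":[0,0,0],"turn":[0,0,0]},
    {"travel":[0,0,0],"turn":[0,0,0]},
    {"travel":[0,0,0],"turn":[0,0,0]},
    {"travel":[0,0,0],"turn":[0,0,0]},
    {"travel":[0,0,0],"turn":[0,0,0]},
    {"travel":[0,0,0],"turn":[0,0,0]}
  ]
}}

```text
t: 9.25
ee_pos: [0.5947, 0.1544, 0.1672]
orientation: [0.659, 0.752, -0.003, -0.003]
ft_force: [-15.0, -2.9, 3.6]
gripper_width: 0.0001
finger_force: 7.7
```

Run:
```python
from h import *
o=get_obs(); print(bench(o['ee_pos']),o['ft_force'])
```

```text
[0.01551535 0.0896107  0.16719292] [-15.02060846  -2.92813377   3.60481004]
```

Call:
{"method": "carry_out", "body": {
  "commands": [
    {"travel":[0,-0.13,0],"turn":[0,0,0]},
    {"travel":[0,-0.13,0],"turn":[0,0,0]},
    {"travel":[0,0,-0.11],"turn":[0,0,0]},
    {"travel":[0,0,-0.11],"turn":[0,0,0]},
    {"travel":[0,0,-0.11],"turn":[0,0,0]},
    {"travel":[-0.15,-0.03,0],"turn":[0,0,0]},
    {"travel":[-0.15,-0.03,0],"turn":[0,0,0]},
    {"travel":[-0.15,-0.03,0],"turn":[0,0,0]},
    {"travel":[-0.15,-0.03,0],"turn":[0,0,0]},
    {"travel":[-0.15,-0.03,0],"turn":[0,0,0]}
  ]
}}

```text
t: 10.25
ee_pos: [0.5211, -0.046, 0.2505]
orientation: [0.659, 0.752, 0.0, 0.001]
ft_force: [-0.5, -0.3, -0.0]
gripper_width: 0.0006
finger_force: 0.0
```

Call:
{"method": "carry_out", "body": {
  "commands": [
    {"travel":[-0.15,-0.03,0],"turn":[0,0,0]},
    {"travel":[-0.15,-0.03,0],"turn":[0,0,0]},
    {"travel":[-0.15,-0.03,0],"turn":[0,0,0]},
    {"travel":[-0.15,-0.03,0],"turn":[0,0,0]},
    {"travel":[-0.15,0,0],"turn":[0,0,0]},
    {"travel":[0,0,0],"turn":[0,0,-0.08]},
    {"travel":[0,0,0],"turn":[0,0,-0.08]},
    {"travel":[0,0,0],"turn":[0,0,-0.07]},
    {"travel":[0,0,0],"turn":[0,0,0]},
    {"travel":[0,0,0],"turn":[0,0,0]}
  ],
  "claw": -1
}}

```text
t: 11.25
ee_pos: [0.5159, -0.2344, 0.2503]
orientation: [0.522, 0.853, 0.0, 0.0]
ft_force: [-0.5, 0.5, -0.6]
gripper_width: 0.0767
finger_force: 0.0
```

Run:
```python
from h import *
togo([.5195,-.234,.25],117)
d=grab('wrist'); save(d['img'],'w2')
print(proj(d,np.array([[.5195,-.234,.091]])))
```

```text
tcp [ 0.5159 -0.2344  0.2503] yaw 117.11 tilt 0.04 go [-1.2  3.4  0.3] turn 0.11
[[323.80936496 185.69057082]]
```

View pics/w2.png

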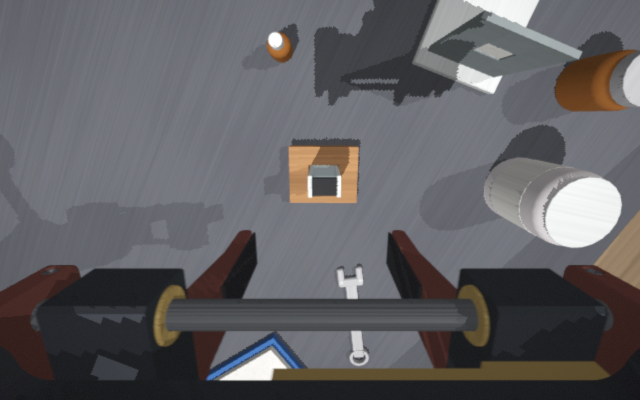

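The cell's top centre is at (324,186), right where I predicted it, and it lines up with the picture axes. Next I'll descend to grasp it.

Call:
{"method": "carry_out", "body": {
  "commands": [
    {"travel":[-0.005,0.014,0.1],"turn":[0,0,0]},
    {"travel":[0,0,0.11],"turn":[0,0,0]},
    {"travel":[0,0,0.11],"turn":[0,0,0]},
    {"travel":[0,0,0.11],"turn":[0,0,0]},
    {"travel":[0,0,0.11],"turn":[0,0,0]},
    {"travel":[0,0,0.11],"turn":[0,0,0]},
    {"travel":[0,0,0.09],"turn":[0,0,0]},
    {"travel":[0,0,0.07],"turn":[0,0,0]},
    {"travel":[0,0,0],"turn":[0,0,0]},
    {"travel":[0,0,0],"turn":[0,0,0]}
  ],
  "claw": -1
}}

```text
t: 12.3
ee_pos: [0.5195, -0.2337, 0.048]
orientation: [0.521, 0.854, 0.0, -0.0]
ft_force: [0.4, -0.5, 1.1]
gripper_width: 0.0877
finger_force: 0.0
```

Run:
```python
from h import *
togo([.5195,-.234,.046],117)
d=grab('wrist'); t=grab('side');s=grab('scene')
b=cv2.resize(t['img'][120:240,310:430],None,fx=3.3,fy=3.3,interpolation=2);a=cv2.resize(s['img'][180:300,205:325],None,fx=3.3,fy=3.3,interpolation=2)
save(np.hstack([a,b]),'g1');
```

```text
tcp [ 0.5195 -0.2337  0.048 ] yaw 117.22 tilt 0.0 go [-0.2 -0.1  2. ] turn 0.22
```

View pics/g1.png

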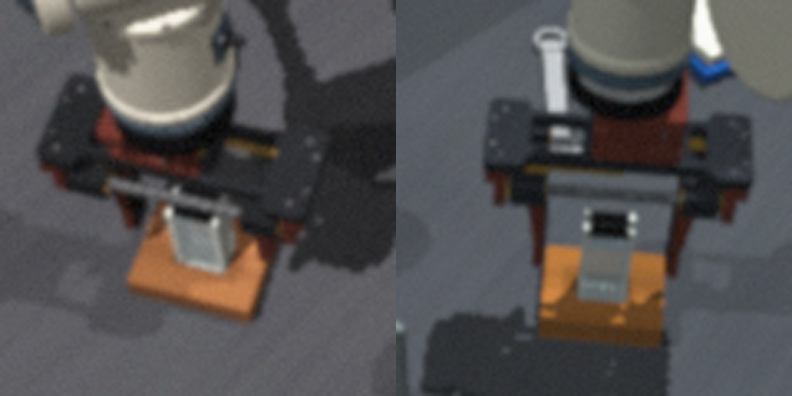

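The fingers straddle the frosted sides, with the cell centred between them at about (608,225) in the right crop. Closing now.

Call:
{"method": "carry_out", "body": {
  "commands": [
    {"travel":[0,0,0],"turn":[0,0,0]},
    {"travel":[0,0,0],"turn":[0,0,0]},
    {"travel":[0,0,0],"turn":[0,0,0]},
    {"travel":[0,0,0],"turn":[0,0,0]},
    {"travel":[0,0,0],"turn":[0,0,0]},
    {"travel":[0,0,0],"turn":[0,0,0]},
    {"travel":[0,0,0],"turn":[0,0,0]},
    {"travel":[0,0,0],"turn":[0,0,0]},
    {"travel":[0,0,0],"turn":[0,0,0]},
    {"travel":[0,0,0],"turn":[0,0,0]}
  ],
  "claw": 1
}}

```text
t: 13.45
ee_pos: [0.5194, -0.2338, 0.0476]
orientation: [0.52, 0.854, 0.0, -0.0]
ft_force: [0.1, -0.3, 0.2]
gripper_width: 0.036
finger_force: 30.0
```

Call:
{"method": "carry_out", "body": {
  "commands": [
    {"travel":[0,0,-0.02],"turn":[0,0,0]},
    {"travel":[0,0,-0.06],"turn":[0,0,0]},
    {"travel":[0,0,-0.1],"turn":[0,0,0]},
    {"travel":[0,0,-0.12],"turn":[0,0,0]},
    {"travel":[0,0,-0.12],"turn":[0,0,0]},
    {"travel":[0,0,-0.12],"turn":[0,0,0]},
    {"travel":[0,0,-0.12],"turn":[0,0,0]},
    {"travel":[0,0,-0.08],"turn":[0,0,0.06]},
    {"travel":[0,0,-0.06],"turn":[0,0,0.06]},
    {"travel":[0,0,0],"turn":[0,0,0.06]}
  ]
}}

```text
t: 14.45
ee_pos: [0.52, -0.2341, 0.2526]
orientation: [0.632, 0.775, 0.001, 0.003]
ft_force: [-0.6, -1.1, -0.2]
gripper_width: 0.0356
finger_force: 30.0
```

Call:
{"method": "carry_out", "body": {
  "commands": [
    {"travel":[0,0,0],"turn":[0,0,0.05]},
    {"travel":[0.13,0.05,0],"turn":[0,0,0]},
    {"travel":[0.14,0.055,0],"turn":[0,0,0]},
    {"travel":[0.15,0.06,0],"turn":[0,0,0]},
    {"travel":[0.15,0.06,0],"turn":[0,0,0]},
    {"travel":[0.15,0.06,0],"turn":[0,0,0]},
    {"travel":[0.15,0.06,0],"turn":[0,0,0]},
    {"travel":[0.14,0.06,0],"turn":[0,0,0]},
    {"travel":[0.13,0.05,0],"turn":[0,0,0]},
    {"travel":[0,0,0],"turn":[0,0,0]}
  ]
}}

```text
t: 15.45
ee_pos: [0.5951, 0.0677, 0.2485]
orientation: [0.657, 0.754, 0.001, -0.0]
ft_force: [0.5, 0.1, 0.6]
gripper_width: 0.0355
finger_force: 30.0
```

Run:
```python
from h import *
togo(fromb(0.0035,0,.25),97.5)
d=grab('wrist'); save(cv2.resize(d['img'],(800,500)),'w3')
C=cloud(d); 
for x in (-.055,.055):
  for y in (-.095,.22): print(x,y,(proj(d,fromb(x,y,.012))*1.25).round(1))
print('lens/port', [(proj(d,fromb(0,y,.085))*1.25).round(1) for y in (-.1,.1,.215)], 'screen top corners',[(proj(d,fromb(x,-.1,.14))*1.25).round(1) for x in (-.045,.045)])
```

```text
tcp [0.5951 0.0677 0.2485] yaw 97.8 tilt 0.1 go [-3.6 -1.1 -1.5] turn 0.3
-0.055 -0.095 [347.9 300.4]
-0.055 0.22 [336.5 -18.5]
0.055 -0.095 [444.2 300.8]
0.055 0.22 [456.7 -17.7]
lens/port [array([395.1, 335.8]), array([395.3, 114.9]), array([395.5, -51.5])] screen top corners [array([339.1, 368.5]), array([448.9, 368.9])]
```

View pics/w3.png

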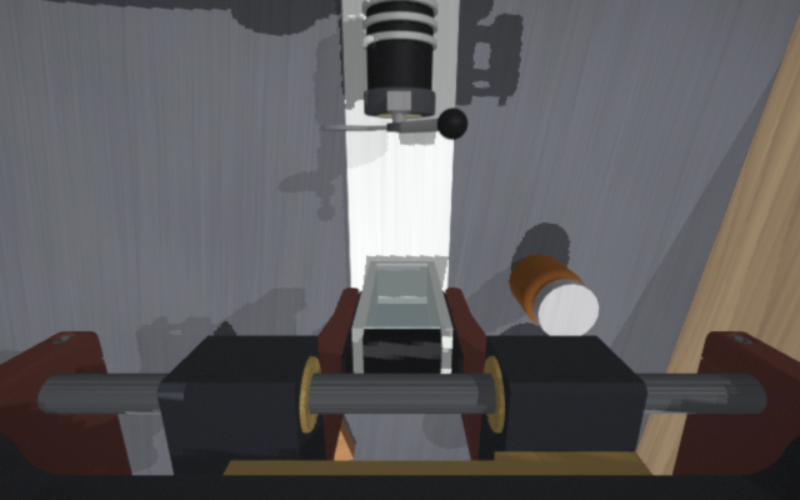

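The wrist view shows the lens open, with the knob over at (453,123) and the cell held at (400,310). The plate edges sit about 3 px right of my model, so I'll fit them.

Run:
```python
from h import *
d=load('wrist'); g=cv2.GaussianBlur(cv2.cvtColor(d['img'],cv2.COLOR_RGB2GRAY),(3,3),0).astype(float)
L=[];R=[]
for v in range(112,200,4):
    r=np.diff(g[v]); 
    l=250+np.argmax(r[250:300]); k=330+np.argmin(r[330:385])
    L.append(bench(world(d,l+.5,v,z=.012))[:2]); R.append(bench(world(d,k+.5,v,z=.012))[:2])
for E in (L,R):
    E=np.array(E); vx,vy,x0,y0=cv2.fitLine(E.astype(np.float32),cv2.DIST_HUBER,0,.001,.001).ravel()
    print('x at y=0: %.4f'%(x0-y0*vx/vy),'yaw corr deg %.2f'%-np.degrees(np.arctan(vx/vy)), E[:,0].round(3)[::4])
P=lambda u,v,z:bench(world(d,u/1.25,v/1.25,z=z))
print('lamp ring', P(365,100,.085),P(435,100,.085)); print('knob',P(453,123,.179))
togo(fromb(.0035,0,.0947),97.5)
```

```text
x at y=0: -0.0515 yaw corr deg 0.14 [-0.051 -0.051 -0.052 -0.051 -0.052 -0.051]
x at y=0: 0.0579 yaw corr deg 0.01 [0.058 0.057 0.058 0.058 0.057 0.058]
lamp ring [-0.02447118  0.11122119  0.085     ] [0.03204354 0.11155622 0.085     ]
knob [0.03506652 0.08915854 0.179     ]
tcp [0.5949 0.0656 0.2486] yaw 97.71 tilt 0.03 go [ -1.6  -0.7 153.9] turn 0.21
```

Call:
{"method": "carry_out", "body": {
  "commands": [
    {"travel":[-0.006,-0.003,0.08],"turn":[0,0,0.002]},
    {"travel":[0,0,0.08],"turn":[0,0,0]},
    {"travel":[0,0,0.08],"turn":[0,0,0]},
    {"travel":[0,0,0.08],"turn":[0,0,0]},
    {"travel":[0,0,0.08],"turn":[0,0,0]},
    {"travel":[0,0,0.07],"turn":[0,0,0]},
    {"travel":[0,0,0.06],"turn":[0,0,0]},
    {"travel":[0,0,0.05],"turn":[0,0,0]},
    {"travel":[0,0,0.036],"turn":[0,0,0]},
    {"travel":[0,0,0],"turn":[0,0,0]}
  ]
}}

```text
t: 16.5
ee_pos: [0.5937, 0.0617, 0.0923]
orientation: [0.661, 0.751, -0.001, -0.001]
ft_force: [-0.2, -0.1, -0.8]
gripper_width: 0.0355
finger_force: 30.0
```

Run:
```python
from h import *
togo(fromb(.0035,0,.0947),97.5)
t=grab('side');s=grab('scene')
a=cv2.resize(s['img'][90:240,290:440],None,fx=2.6,fy=2.6,interpolation=2);b=cv2.resize(t['img'][200:350,190:340],None,fx=2.6,fy=2.6,interpolation=2)
save(np.hstack([a,b]),'final')
```

```text
tcp [0.5937 0.0617 0.0923] yaw 97.32 tilt 0.13 go [ 2.1  1.  -2.4] turn -0.18
```

View pics/final.png

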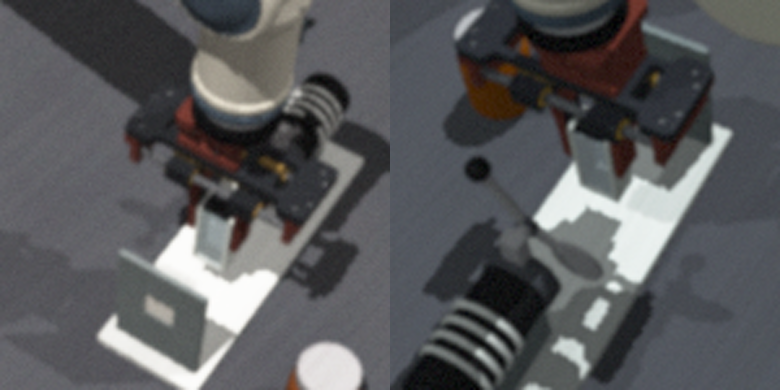

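The cell hangs upright over the gap at (213,225) in the left crop, and the shutter is still open with its knob at (478,168) in the right crop. I'll make one small correction and let it settle.

Call:
{"method": "carry_out", "body": {
  "commands": [
    {"travel":[0.008,0.004,-0.008],"turn":[0,0,-0.002]},
    {"travel":[0,0,0],"turn":[0,0,0]},
    {"travel":[0,0,0],"turn":[0,0,0]},
    {"travel":[0,0,0],"turn":[0,0,0]},
    {"travel":[0,0,0],"turn":[0,0,0]},
    {"travel":[0,0,0],"turn":[0,0,0]},
    {"travel":[0,0,0],"turn":[0,0,0]},
    {"travel":[0,0,0],"turn":[0,0,0]},
    {"travel":[0,0,0],"turn":[0,0,0]},
    {"travel":[0,0,0],"turn":[0,0,0]}
  ]
}}

```text
t: 17.6
ee_pos: [0.5951, 0.0641, 0.0956]
orientation: [0.659, 0.752, -0.0, -0.0]
ft_force: [-0.3, -0.9, -2.1]
gripper_width: 0.0357
finger_force: 30.0
```

Run:
```python
from h import *
from station import hand_in
togo(fromb(.0035,0,.0947),97.5)
t=load('side'); print('cell foot centre side px',proj(t,fromb(.0035,0,.055)), 'knob px->', bench(world(t,190+(478-390)/2.6,200+168/2.6,z=.179)))
o=get_obs()
if np.linalg.norm(o['ee_pos']-fromb(.0035,0,.0947))<.003: print(hand_in())
```

```text
tcp [0.5951 0.0641 0.0956] yaw 97.51 tilt 0.0 go [-0.1 -0.6  0.9] turn 0.01
cell foot centre side px [271.53268529 269.99995576] knob px-> [0.03255521 0.0897534  0.179     ]
the job is handed in; nothing more can be done
None
```

I pushed the shutter fully open to its stop, then gripped the cell by its frosted sides and handed the job in with it held upright and square in the light path, within about 1 mm of my target; no verdict came back.

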